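Book a delivery in on the medicine store's terminal

TASK

Book the new cartons in on the grey stock terminal: press its yellow key, then the blue key, then the green key to confirm. Push each one fully down and let it come all the way up before the next, one key at a time, and do not press the red cancel key.

Things in the scene. Friction and masses are not known exactly. Their poses are not given: they have to be found in the camera images.
- key_yellow_top (a point): Centre of the top face of the yellow key (books in a yellow carton). Round yellow plastic spring key, 38 mm across, in a black collar 54 mm wide. Point is 74 mm above the table with the key up, 66 mm fully pressed (8 mm straight down to a stop); z is up. Spring: 1.5 N to start, 5 N at the bottom; the key rises by itself.
- key_blue_top (a point): Centre of the top face of the blue key (books in a blue carton). Round blue plastic spring key, 38 mm across, in a black collar 54 mm wide. Point is 74 mm above the table with the key up, 66 mm fully pressed (8 mm straight down to a stop); z is up. Spring: 1.5 N to start, 5 N at the bottom; the key rises by itself.
- key_green_top (a point): Centre of the top face of the green key (confirms). Round green plastic spring key, 38 mm across, in a black collar 54 mm wide. Point is 74 mm above the table with the key up, 66 mm fully pressed (8 mm straight down to a stop); z is up. Spring: 1.5 N to start, 5 N at the bottom; the key rises by itself.
- key_red_top (a point): Centre of the top face of the red cancel key: same size and height as the others. All four are on a fixed grey terminal, 220 x 180 x 50 mm, in a 2 x 2 square 75 mm apart, colours in any order; collars 12 mm high, a pressed key stands 4 mm above its collar. Loose cartons and a bottle up to 95 mm tall, some in the keys' colours, stand close to the terminal.

How it is judged:
By the outcome, as a careful person would: the job done as asked, in the order asked, and still so for the second after the job is handed in, with the robot touching nothing.
It also fails if it takes over 38 s, if anything falls off the work surface, if the arm or the gripper's body presses on something with over 40 N, if the wrist force passes 120 N, or if a joint passes its speed limit or range.

ROBOT

A 7-joint arm with a two-finger parallel gripper is mounted at the origin on the work surface. World frame = base frame: x ahead of the robot, y to its left, z up, the work surface at z = 0. Lengths are in mm, angles in rad, forces in N, time in s.
With the tool pointing down it reaches from about 400 to 850 mm from the base axis. Payload 4.4 kg.
Tool frame: the origin (TCP) lies at the very end of the fingers, on their centre line; the grasp point (between the pads) lies behind it (grip_point_offset is the z of the grasp point in the tool frame, in mm); z points along the fingers, y is the line along which they close (so a half turn about z gives the same grasp; the last joint's range is limited). The gripper opens to 94 mm and grips with 3 to 60 N. Pads are 16 mm wide; open, the fingers measure 119 mm over their backs; the gripper's body (75 mm by 177 mm) begins 78 mm behind the grasp point.
Start: joints at [1.147, 0.628, 0.038, 1.517, -0.027, 0.996, -0.02], TCP at [227.668, -608.839, 205.478] pointing down, gripper open.
Joint ranges: [-3.06, 3.06], [-0.37, 2.12], [-1.25, 1.32], [0.18, 2.47], [-1.1, 4.24], [0.23, 1.98], [-2.94, 2.94]. Speed limits (rad/s): [2.57, 2.57, 3.14, 3.14, 3.14, 3.14, 3.14].

INTERFACE

Orientations are given as a unit quaternion [w, x, y, z].
In Python, from bench import get_obs, camera, sign_off, regions_of, landmark_of, grip_point_offset gives the robot as it stands. The module is installed in compiled form; this text tells all that it offers.
- The arm moves only by the tool jog_arm, never from a script. Its argument "commands" is a list of rows, each a list of 7 numbers: the shift along the tool's x, y, z in cm, then the turn, a rotation vector about the tool's x, y, z in degrees, then the opening, from 0 (shut) to 1 (fully open). In form: [[tx, ty, tz, wx, wy, wz, grip], ...]. A call has 1 to 10 rows; each row shifts and turns the commanded pose from where the row before left it, along the tool's axes as they then stand; what a row does not reach is not made up. A row lasts 1/12 s, in which the tool goes at most 41.7 mm and 7.16 degrees, less where a joint would pass 70% of its speed; a pose out of reach is approached as far as the arm can. A call is refused whole if a number of a shift passes 4.17 or a number of a turn 7.16, either way. A call with a gripper value outside its range is refused whole. The fingers move at their own pace and stop on an object; the grip force is fixed at half the most. Time passes only in rows, so rows that do not move let the fingers close. It gives the time, the measured TCP pose, the force, the opening and the grip force at its end, in the units of the state.
- get_obs(): the state, without advancing time (a new reading comes with each control period).
- camera(name): name is "scene" or "top"; returns a dict with "color" (384x512x3 uint8, red, green, blue), "mtx" (3x3 intrinsics, pixels), "rvec" (rotation vector, rad) and "tvec" (3), from world to camera coordinates, as OpenCV has them. Camera axes: x right, y down, z forward; pixel columns grow to the right and rows downward; lengths in mm; the calibration is good to about 2 mm. A picture is of the moment at which its call begins. There is no depth.
- sign_off(): hands the job in; it is judged then, once.
Trained networks look in a picture, given as the dict that the camera call returned (one of the last four; its "shot" number tells which), for a name from the list of things; names that differ only in an ending like _2 or _b are one class to them, and where a whole thing is asked for, a point or a joint stands for the part that bears it (a point fixed in the world has none). Each returns a list of dicts, best first, with "score" (0 to 1); they miss things now and then, are a little off and sometimes report something else, mostly with a low value. They report only what shows in the picture. A call takes as long as a camera call.
- regions_of(name, picture): "pixels" (384x512 bool, what is visible of it) and "bbox" ([left, top, right, bottom] in pixels, round what is visible of it).
- landmark_of(name, picture): "at" ([column, row] in pixels: a listed point, or the origin of a listed thing).
The state is a dict: "clock": time; "joint_positions": joint angles; "joint_vel": joint speeds; "joint_efforts": joint torques, N m; "position": TCP position; "tool_rot": TCP orientation; "contact_force": force on the tool from outside, world axes, zero at the start; "moment": the same for the moment, N m; "opening": opening from 0.0 (shut) to 1.0 (fully open); "grasp_force": force on a finger pad.
Only numpy, scipy, OpenCV 4.12 (cv2) and the standard library are available. Lean on these libraries where they do the work, as an engineer would, in place of code of your own. Each camera call takes 0.05 s, during which the arm holds its last target. There are 200 camera calls.

## Working session

There is one attempt and no reset: what is moved stays moved. The work goes in short steps, Python scripts to look and compute and a tool call to move; the robot and the scene stay as the last step left them, time stands still between calls to the robot, and variables do not carry over. Pictures are saved under pics/ and viewed, at most 10 in all, crops included, and the job is handed in when it is done.

Besides the shell and the picture viewer there is one more tool, called after "Emit:" as name([rows], argument=value, ...), one row to a line, values as JSON. jog_arm: Moves the arm, as the interface text tells. Its arguments: {"type":"object","properties":{"commands":{"type":"array"}},"required":["commands"]}

```bash
mkdir -p pics
cat > h.py <<'E'
import numpy as np, cv2
from bench import *
def ray(p,uv,z):
    R,_=cv2.Rodrigues(np.array(p["rvec"],float)); t=np.array(p["tvec"],float).ravel()
    d=R.T@np.linalg.inv(np.array(p["mtx"],float))@np.array([uv[0],uv[1],1.])
    c=-R.T@t
    return c+d*(z-c[2])/d[2]
E
python3 - <<'E'
from h import *
s=get_obs(); print(s["clock"],s["position"],s["tool_rot"],s["contact_force"],s["opening"],grip_point_offset)
P={n:camera(n) for n in("top","scene")}
cv2.imwrite("pics/a.png",cv2.cvtColor(np.vstack([P["top"]["color"],P["scene"]["color"]]),cv2.COLOR_RGB2BGR)[:, :] if 0 else cv2.resize(cv2.cvtColor(np.hstack([P["top"]["color"],P["scene"]["color"]]),cv2.COLOR_RGB2BGR),(800,300)))
cv2.imwrite("pics/top.png",cv2.cvtColor(P["top"]["color"],cv2.COLOR_RGB2BGR))
for k in("yellow","blue","green","red"):
  for n,p in P.items():
    for r in landmark_of(f"key_{k}_top",p)[:2]:
        print(k,n,np.round(r["at"],1),round(r["score"],2),ray(p,r["at"],74).round(1))
E
```

```text
0.0 [ 227.43847096 -608.2247284   204.5918752 ] [-8.85222262e-04  9.84040303e-01  1.77943443e-01 -1.74564416e-04] [ 1.19379989 -0.13311437  1.28270522] 1.0022107255415824 -18.8
yellow top [309.9 263.5] 0.79 [457.4 -51.3  74. ]
yellow scene [229.5 158.6] 0.77 [465.2 -59.1  74. ]
blue top [334.8 200.4] 0.87 [560.  -91.1  74. ]
blue scene [186.2 179.5] 0.58 [559.4 -95.3  74. ]
green top [294.3 216.7] 0.68 [531.8 -25.2  74. ]
green scene [230.8 182.3] 0.87 [527.9 -18.9  74. ]
red top [354.3 244.9] 0.76 [ 488.6 -123.1   74. ]
red scene [195.7 154.7] 0.51 [ 485.5 -125.1   74. ]
red scene [229.3 154.8] 0.35 [454.3 -66.1  74. ]
```

View pics/top.png

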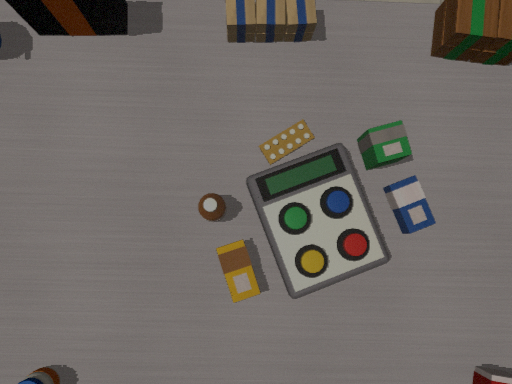

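View pics/a.png

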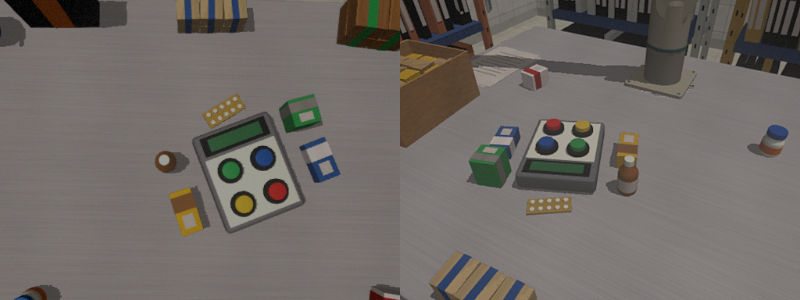

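Run:
```python
from h import *
p=camera("top")
for k in("yellow","blue","green","red"):
    for r in regions_of(f"key_{k}_top",p)[:2]:
        v,u=np.nonzero(r["pixels"]); print(k,round(r["score"],2),r["bbox"],u.mean().round(1),v.mean().round(1),len(u),ray(p,(u.mean(),v.mean()),72).round(1))
```

```text
yellow 0.65 [300.2, 251.2, 327.8, 274.1] 312.1 261.2 472 [461.  -55.2  72. ]
blue 0.63 [326.3, 191.2, 352.5, 214.0] 337.4 201.8 431 [558.1 -95.8  72. ]
green 0.6 [284.8, 208.4, 307.5, 230.0] 294.9 218.0 440 [529.8 -26.4  72. ]
red 0.56 [341.7, 234.4, 371.0, 254.3] 354.3 244.2 430 [ 489.7 -123.6   72. ]
```

The top view shows green at (295,218), blue (337,202), red (353,244) and yellow (312,261), which matches the networks. The measured sides are about 76 mm against the stated 75 mm. Next I close the fingers and move above yellow.

Emit:
jog_arm([
  [2.06,-2.18,0,0,0,0,0],
  [2.06,-2.18,0,0,0,0,0],
  [2.06,-2.18,0,0,0,0,0],
  [2.06,-2.18,0,0,0,0,0],
  [2.06,-2.18,0,0,0,0,0],
  [2.06,-2.18,0,0,0,0,0],
  [2.06,-2.18,0,0,0,0,0],
  [2.06,-2.18,0,0,0,0,0],
  [2.06,-2.18,0,0,0,0,0],
  [2.06,-2.18,0,0,0,0,0],
])

```text
clock: 1.58
position: [344.7, -331.2, 205.7]
tool_rot: [0.0, 0.984, 0.178, 0.0]
contact_force: [-0.1, 0.1, 0.6]
opening: 0.325
grasp_force: 0.0
```

Emit:
jog_arm([
  [2.06,-2.18,0,0,0,0,0],
  [2.06,-2.18,0,0,0,0,0],
  [2.06,-2.18,0,0,0,0,0],
  [2.06,-2.18,0,0,0,0,0],
  [2.06,-2.18,0,0,0,0,0],
  [2.06,-2.18,0,0,0,0,0],
  [2.06,-2.18,0,0,0,0,0],
  [2.06,-2.18,0,0,0,0,0],
  [2.06,-2.18,0,0,0,0,0],
  [2.06,-2.18,0,0,0,0,0],
])

```text
clock: 2.42
position: [461.5, -54.8, 205.8]
tool_rot: [0.0, 0.984, 0.178, 0.0]
contact_force: [0.1, 0.4, -0.1]
opening: 0.007
grasp_force: 0.0
```

Emit:
jog_arm([
  [0,0,2.0,0,0,0,0],
  [0,0,2.0,0,0,0,0],
  [0,0,2.0,0,0,0,0],
  [0,0,2.0,0,0,0,0],
  [0,0,0,0,0,0,0],
  [0,0,0,0,0,0,0],
])

```text
clock: 2.92
position: [460.4, -56.1, 125.2]
tool_rot: [-0.0, 0.984, 0.178, -0.001]
contact_force: [-0.3, 0.8, 0.0]
opening: 0.005
grasp_force: 0.0
```

```bash
cat > st.py <<'E'
from h import *
from scipy.spatial.transform import Rotation as Ro
import sys
s=get_obs(); q=s["tool_rot"]; R=Ro.from_quat([q[1],q[2],q[3],q[0]])
K=dict(yellow=(461,-56,74),green=(530,-25.3,74),blue=(558.5,-95.5,74))
print(s["clock"],s["position"].round(1) if hasattr(s["position"],"round") else s["position"],np.round(s["contact_force"],1),s["opening"]); print(R.as_matrix().round(3))
for k,v in K.items(): print(k,"tool-axes cm",(R.inv().apply(np.array(v)-s["position"])/10).round(2))
E
python3 st.py; python3 -c "
from h import *
for n in('scene','top'):
  p=camera(n); c=p['color'][100:300,120:400]; cv2.imwrite('pics/b_%s.png'%n,cv2.resize(c[:,:,::-1],(784,560)))
"
```

```text
2.9167 [460.4 -56.1 125.2] [-0.3  0.8  0. ] 0.005128229276256605
[[ 0.937  0.35  -0.002]
 [ 0.35  -0.937  0.   ]
 [-0.002 -0.001 -1.   ]]
yellow tool-axes cm [0.07 0.01 5.12]
green tool-axes cm [ 7.61 -0.45  5.11]
blue tool-axes cm [7.82 7.13 5.1 ]
```

View pics/b_scene.png

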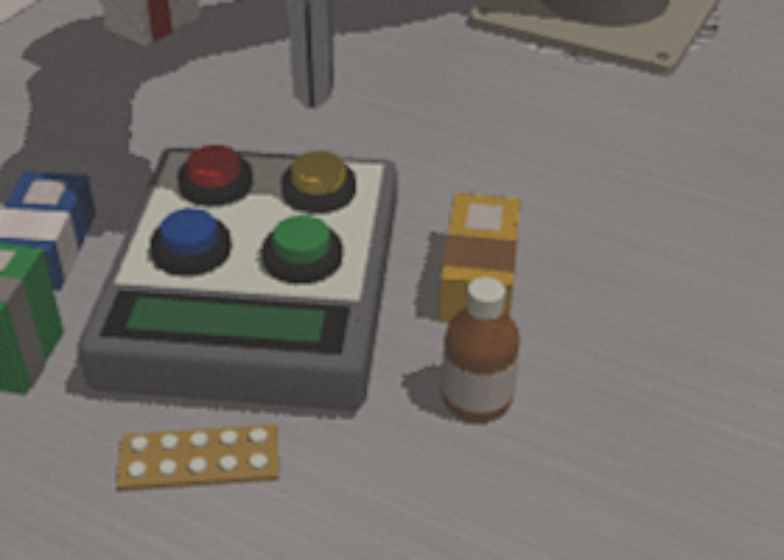

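The closed fingers, at crop (312,100), hang over the yellow key at (318,165). I'll press slowly and watch the force.

Emit:
jog_arm([
  [0,0,2.0,0,0,0,0],
  [0,0,2.0,0,0,0,0],
  [0,0,0.5,0,0,0,0],
  [0,0,0.4,0,0,0,0],
  [0,0,0.4,0,0,0,0],
  [0,0,0.3,0,0,0,0],
  [0,0,0.2,0,0,0,0],
  [0,0,0,0,0,0,0],
])

```text
clock: 3.68
position: [461.6, -56.3, 68.0]
tool_rot: [0.0, 0.984, 0.178, 0.001]
contact_force: [0.1, -0.4, 4.5]
opening: 0.005
grasp_force: 2.0
```

Emit:
jog_arm([
  [0,0,0.1,0,0,0,0],
  [0,0,0.1,0,0,0,0],
  [0,0,0.1,0,0,0,0],
  [0,0,0,0,0,0,0],
  [0,0,0,0,0,0,0],
])

```text
clock: 4.1
position: [461.7, -56.3, 66.0]
tool_rot: [0.0, 0.984, 0.178, 0.001]
contact_force: [-2.8, -0.7, 18.5]
opening: 0.004
grasp_force: 9.3
```

18.5 N at z = 66 means it's on the stop. I'll retract and move to blue.

Emit:
jog_arm([
  [0,0,-1.0,0,0,0,0],
  [0,0,-2.0,0,0,0,0],
  [0,0,-2.0,0,0,0,0],
  [0,0,0,0,0,0,0],
  [1.94,1.78,0,0,0,0,0],
  [1.94,1.78,0,0,0,0,0],
  [1.94,1.78,0,0,0,0,0],
  [1.94,1.78,0,0,0,0,0],
  [0,0,0,0,0,0,0],
  [0,0,0,0,0,0,0],
])

```text
clock: 4.93
position: [558.6, -96.1, 113.3]
tool_rot: [-0.0, 0.984, 0.178, -0.0]
contact_force: [-1.2, -0.1, -0.0]
opening: 0.007
grasp_force: 0.0
```

```bash
python3 st.py; python3 -c "
from h import *
p=camera('scene'); c=p['color'][100:300,120:400]; cv2.imwrite('pics/c.png',cv2.resize(c[:,:,::-1],(784,560)))
"
```

```text
4.9333 [558.6 -96.1 113.3] [-1.2 -0.1 -0. ] 0.0065247112146950845
[[ 0.937  0.349 -0.001]
 [ 0.349 -0.937  0.   ]
 [-0.001 -0.    -1.   ]]
yellow tool-axes cm [-7.74 -7.17  3.94]
green tool-axes cm [-0.21 -7.63  3.93]
blue tool-axes cm [ 0.01 -0.06  3.93]
```

View pics/c.png

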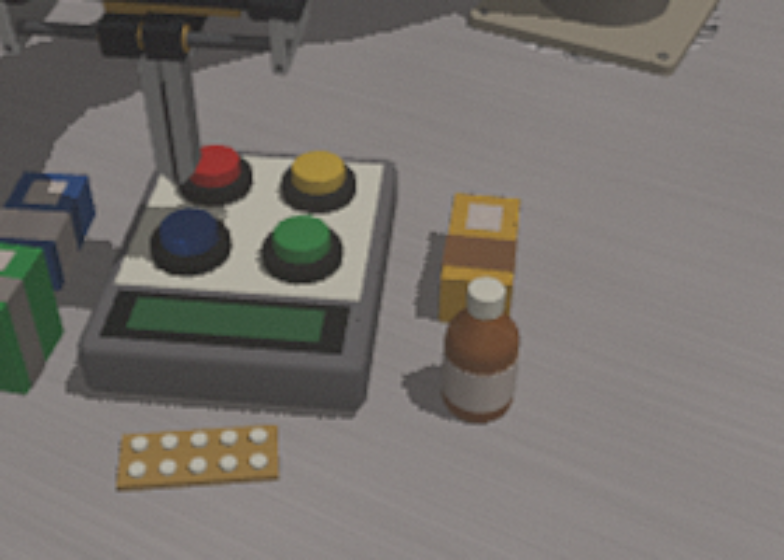

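The yellow key at (319,170) is back up, and the tip is over blue at (188,230). Pressing blue.

Emit:
jog_arm([
  [0,0,1.5,0,0,0,0],
  [0,0,1.5,0,0,0,0],
  [0,0,0.5,0,0,0,0],
  [0,0,0.4,0,0,0,0],
  [0,0,0.4,0,0,0,0],
  [0,0,0.3,0,0,0,0],
  [0,0,0.2,0,0,0,0],
  [0,0,0.2,0,0,0,0],
  [0,0,0,0,0,0,0],
  [0,0,0,0,0,0,0],
])

```text
clock: 5.82
position: [557.6, -95.2, 66.1]
tool_rot: [-0.0, 0.984, 0.178, -0.001]
contact_force: [-6.3, 1.6, 14.6]
opening: 0.005
grasp_force: 7.5
```

Emit:
jog_arm([
  [0,0,-1.0,0,0,0,0],
  [0,0,-2.0,0,0,0,0],
  [0,0,-2.0,0,0,0,0],
  [0,0,0,0,0,0,0],
  [-0.05,-1.9,0,0,0,0,0],
  [-0.05,-1.9,0,0,0,0,0],
  [-0.05,-1.9,0,0,0,0,0],
  [-0.05,-1.9,0,0,0,0,0],
  [0,0,0,0,0,0,0],
  [0,0,0,0,0,0,0],
])

```text
clock: 6.65
position: [530.3, -24.6, 114.4]
tool_rot: [0.0, 0.984, 0.179, 0.0]
contact_force: [0.2, 0.0, 0.1]
opening: 0.005
grasp_force: 0.0
```

```bash
python3 st.py; python3 -c "
from h import *
p=camera('scene'); c=p['color'][100:300,120:400]; cv2.imwrite('pics/d.png',cv2.resize(c[:,:,::-1],(784,560)))
"
```

```text
6.65 [530.3 -24.6 114.4] [0.2 0.  0.1] 0.004972852028906122
[[ 0.936  0.352  0.001]
 [ 0.352 -0.936 -0.   ]
 [ 0.001  0.    -1.   ]]
yellow tool-axes cm [-7.6   0.5   4.04]
green tool-axes cm [-0.06  0.05  4.04]
blue tool-axes cm [0.14 7.63 4.04]
```

View pics/d.png

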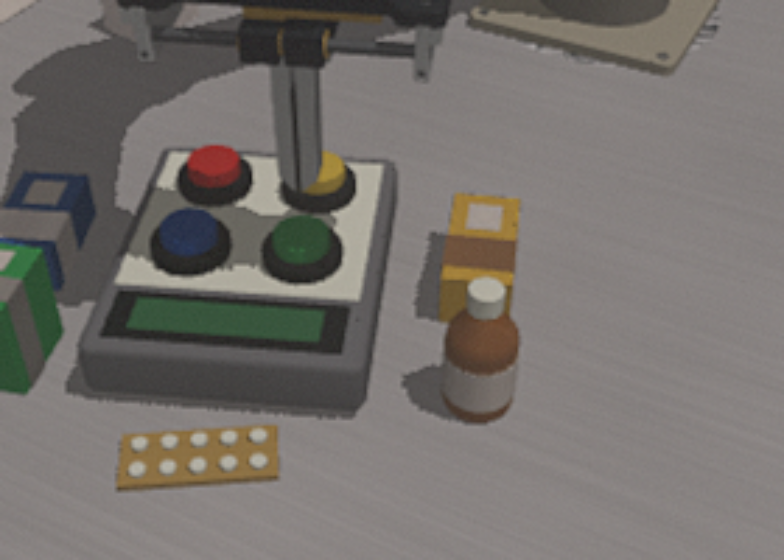

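The blue key is back up at (188,230), and the tip at (303,188) is over green at (302,237). Pressing green.

Emit:
jog_arm([
  [0,0,1.5,0,0,0,0],
  [0,0,1.5,0,0,0,0],
  [0,0,0.5,0,0,0,0],
  [0,0,0.4,0,0,0,0],
  [0,0,0.4,0,0,0,0],
  [0,0,0.3,0,0,0,0],
  [0,0,0.2,0,0,0,0],
  [0,0,0.2,0,0,0,0],
  [0,0,0,0,0,0,0],
  [0,0,0,0,0,0,0],
])

```text
clock: 7.53
position: [530.2, -26.4, 66.1]
tool_rot: [0.001, 0.984, 0.178, 0.0]
contact_force: [-4.0, -3.0, 14.0]
opening: 0.003
grasp_force: 7.0
```

Emit:
jog_arm([
  [0,0,-1.0,0,0,0,0],
  [0,0,-2.0,0,0,0,0],
  [0,0,-3.0,0,0,0,0],
  [0,0,-3.0,0,0,0,0],
  [0,0,-3.0,0,0,0,0],
  [0,0,0,0,0,0,0],
  [0,0,0,0,0,0,0],
  [0,0,0,0,0,0,0],
])

```text
clock: 8.2
position: [529.7, -24.8, 184.2]
tool_rot: [-0.0, 0.984, 0.178, -0.0]
contact_force: [-0.7, -0.4, 0.2]
opening: 0.005
grasp_force: 0.0
```

```bash
python3 -c "
from h import *
p=camera('scene'); c=p['color'][100:300,120:400]; cv2.imwrite('pics/e.png',cv2.resize(c[:,:,::-1],(784,560)))
"
```

```text
(no output)
```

View pics/e.png

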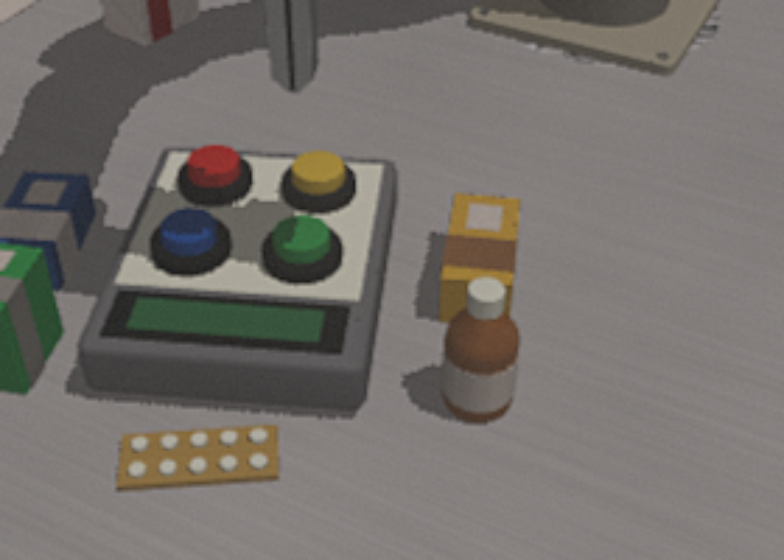

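All four keys are up, at (215,165), (319,170), (188,230) and (302,237). The arm is clear and nothing else has moved.

```bash
python3 -c "
from bench import sign_off
print(sign_off())"
```

```text
the job is handed in; nothing more can be done
None
```

I pressed yellow, then blue, then green, each down to its stop and back up before the next; the red key was not touched, and I handed the job in at about 8 s with the arm clear.

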